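# Unlatch and open the goldsmith's strongbox

### The arm

A 6-joint arm with a two-finger parallel gripper is mounted at the origin on the work surface. World frame = base frame: x ahead of the robot, y to its left, z up, the work surface at z = 0. Lengths are in mm, angles in rad, forces in N, time in s.
With the tool pointing down it reaches from about 300 to 775 mm from the base axis. Payload 14.6 kg.
Tool frame: the origin (TCP) lies between the finger pads; the fingertips stand manip.tip_reach ahead of it and the grasp point (between the pads) lies 5 mm behind it (manip.tip_reach is the distance from the TCP to the fingertips, in mm); z points along the fingers, y is the line along which they close (so a half turn about z gives the same grasp; the last joint's range is limited). The gripper opens to 94 mm and grips with 3 to 60 N. Pads are 16 mm wide; open, the fingers measure 119 mm over their backs; the gripper's body (75 mm by 177 mm) begins 78 mm behind the grasp point.
Start: joints at [1.095, 0.3, 1.521, -0, 1.321, -0.067], TCP at [218.626, 504.67, 219.446] pointing down, gripper open.
Joint ranges: [-3.03, 3.03], [-0.79, 2.21], [0.23, 2.52], [-1.04, 4.18], [0, 3.07], [-2.55, 2.55]. Speed limits (rad/s): [2.22, 2.22, 2.57, 3.14, 3.14, 3.14].

### API

Orientations are given as [roll, pitch, yaw] about the fixed x, y, z axes, in that order (R = Rz(yaw) Ry(pitch) Rx(roll)).
In Python, from cell import manip gives the robot as it stands. The module is installed in compiled form; this text tells all that it offers.
- The arm moves only by the shell command python3 -m creep 'ROWS' [FORCE]. ROWS is JSON, a list of rows, each a list of 3 entries, a list of its own where there are three numbers: the opening, from -1 (shut) to 1 (fully open), then the shift along the tool's x, y, z in cm, then the turn about the tool's z in units of 5 degrees (1.0 is 5 degrees). In form: [[grip, [tx, ty, tz], roll], ...]. A call has 1 to 12 rows; each row is the pose to reach, as a shift and turn from the pose commanded when the call began, along the tool's axes at that moment; what a row does not reach only later rows make up. A row lasts 1/10 s, in which the tool goes at most 50 mm and 8.59 degrees, less where a joint would pass 70% of its speed; a pose out of reach is approached as far as the arm can. A call with a gripper value outside its range is refused whole. The fingers move at their own pace and stop on an object; FORCE is the grip in N (left out, the last holds). Time passes only in rows, so rows that repeat a pose let the fingers close. It gives the time, the measured TCP pose, the force, the opening and the grip force at its end, in the units of the state.
- manip.read_state(): the state, without advancing time (a new reading comes with each control period).
- manip.camera(name): name is "scene" or "top"; returns the picture (480x640x3 uint8, red, green, blue); there is no depth.
- manip.camera_params(name): a dict with "fovy" (degrees; the focal length in pixels is half the picture's height over the tangent of half this angle, whatever the lens; pixels are square), "cx", "cy" (the principal point, pixels), "k1" (the pictures are not rectified: a ray, as slopes to the right and down, at radius r is drawn at 1 + k1 r^2 times it, then the intrinsics apply), "origin" and "attitude" of the camera in the world. Camera axes: x right, y down, z forward; pixel columns grow to the right and rows downward; lengths in mm; the calibration is good to about 2 mm. A picture is of the moment at which its call begins. camera_params takes no time and is no camera call.
- manip.sign_off(): hands the job in; it is judged then, once.
The state is a dict: "clock": time; "joints": joint angles; "qd": joint speeds; "effort": joint torques, N m; "eef_pos": TCP position; "eef_rot": TCP orientation; "wrist_force": force on the tool from outside, world axes, zero at the start; "moment": the same for the moment, N m; "finger_gap": finger opening in mm; "finger_force": force on a finger pad.
Only numpy, scipy, OpenCV 4.12 (cv2) and the standard library are available. Lean on these libraries where they do the work, as an engineer would, in place of code of your own. Each camera call takes 0.05 s, during which the arm holds its last target. There are 200 camera calls.

### The job

Open the green metal strongbox on the goldsmith's bench. Press its red release button gently, just far enough for the T-handle to pop up out of the lid, turn the popped-up handle counterclockwise (seen from above) until it just meets its end stop without forcing it against the stop, then raise the lid by the handle until its front edge stands about 100 mm above where it was, and let go so that the lid stays up by itself. Leave the other things on the bench where they are.

Things in the scene. Friction and masses are not known exactly. Their poses are not given: they have to be found in the camera images.
- strongbox: fixed green metal box, 300 (x) x 340 (y) x 105 mm high with its lid shut. Origin: centre of its underside, on the bench. Its -x side is the front, where the lid opens; the hinge runs along y, 150 mm from the centre towards +x, 75 mm above the bench.
- lid_hinge (a point): middle of the lid's hinge line; the hinge line is parallel to the box's y axis
- lid_front (a point): middle of the lid's front edge, 305 mm from the hinge line
- lid (a joint): lid angle in rad, 0 shut, grows as the front edge rises, up to 1.3. The lid (30 mm thick, about 0.7 kg in all) is held by a stiff friction hinge: raising it takes about 12 to 16 N at the handle, and it stays where it is left. It cannot open while the latch is engaged.
- handle_axis (a point): point on the lid's flat top (105 mm above the bench when shut) on the T-handle's turning axis, 235 mm in front of the hinge line, in the middle of the lid's width. Moves with the lid, not with the handle; its axes are the box's while the lid is shut.
- handle_bar (a point): centre of the dark steel cross-bar of the T-handle, on the handle's axis. The bar is round, 14 mm thick, 90 mm long, along this point's x axis (turns with the handle); at the start it points front to back. Flush in its 30 x 112 mm slot, its centre is 8 mm under the lid's top and it cannot be gripped or turned; popped up it is 22 mm above the lid's top, on a 13 mm stem.
- handle_pop (a joint): how far the handle has risen, m: 0 flush, 0.030 popped up. A spring of 4 to 7 N pushes it up as soon as the button releases it; it then stays up even when the button is let go.
- handle_turn (a joint): turn of the handle, rad: 0 latched, grows counterclockwise seen from above. It turns (friction about 0.12 N m) only while popped up. An end stop inside the box ends the turn somewhere between 1.05 and 1.45 rad, different on each box; the latch lets go of the lid only in about the last 0.1 rad before the stop.
- button_axis (a point): point on the lid's flat top, on the axis of the red round release button (28 mm wide), 80 mm behind the handle's axis towards the hinge and in the middle of the width. Turns with the lid.
- button_bezel: dark ring, 38 mm wide, 1.5 mm high, round the red button; origin on the lid's top, on the button's axis. The button's face stands 9 to 15 mm above the lid's top, different on each box. It is pressed straight down against a spring of 2 to 5 N, releases the handle about 4.5 mm down and meets a hard stop 6.5 mm down. More than 15 N on it would damage it.
- latch_keeper: the latch's keeper inside the box, under the handle, hidden while the lid is shut: it carries the strike and the end stop, which the handle's tongue meets 45 mm from the handle's axis. More than 30 N there (1.3 N m at the handle) bends it. Origin: on the handle's axis, 75 mm above the bench.
- ring_clamp: bystander, loose: wooden ring clamp with a brass band, 130 x 26 x 24 mm; leave it where it is
- hammer: bystander, loose: small hammer, 220 mm long, lying; leave it where it is
- charcoal: bystander, loose: brick-coloured soldering block, 60 x 100 x 28 mm; leave it where it is
- file: bystander, loose: short file with wooden grip, 175 mm long; leave it where it is
- bowl: bystander, loose: green plastic bowl, 120 mm wide, 55 mm high; leave it where it is
- flux_jar: bystander, loose: glass jar with white cap, 60 mm wide, 75 mm high; leave it where it is
- cup: bystander, loose: white ceramic cup, 80 mm wide, 90 mm high; leave it where it is

How it is judged (in metres and radians):
On the way, in this order (a step that is already met when the one before it is completed fails the run):
1. the handle has popped up (value of joint handle_pop above 0.022 m), for 0.1 s.
2. the popped-up handle has been turned, with the lid still shut (value of joint handle_turn above 0.8 rad and value of joint lid below 0.03 rad), for 0.1 s.
3. the lid is raised (value of joint lid above 0.25 rad), for 0.2 s.
At the end, for the whole second after the job is handed in: The lid stays open by itself at 0.25 to 0.5 rad (front edge about 75 to 145 mm above its shut height), at rest, with the handle still popped up (more than 15 mm) and turned (more than 0.8 rad) (value of joint lid between 0.25 and 0.5 rad and velocity of joint lid between -0.05 and 0.05 rad/s and value of joint handle_turn above 0.8 rad and value of joint handle_pop above 0.015 m); the robot touches nothing.
It fails at once if more than 15 N on the release button or its bezel (contact force between any of the fingers, the arm and button_bezel above 15 N).
It fails at once if the latch is forced: more than 30 N on the keeper's stop or strike (contact force between anything else and latch_keeper above 30 N).
It fails at once if a bystander is moved by more than 30 mm (distance of any of ring_clamp, hammer, charcoal, file, bowl, flux_jar, cup from where it was at the start of the episode above 0.03 m).
It also fails if it takes over 67 s, if anything falls off the work surface, if the arm or the gripper's body presses on something with over 40 N, if the wrist force passes 120 N, or if a joint passes its speed limit or range.

## Working session

There is one attempt and no reset: what is moved stays moved. The work goes in short steps, Python scripts to look and compute and a shell command to move; the robot and the scene stay as the last step left them, time stands still between calls to the robot, and variables do not carry over. Pictures are saved under pics/ and viewed, at most 10 in all, crops included, and the job is handed in when it is done.

```bash
mkdir -p pics
python3 - <<'E'
from cell import manip
import cv2
for n in("scene","top"):
    cv2.imwrite(f"pics/{n}0.png",manip.camera(n)[:,:,::-1]); print(n,manip.camera_params(n))
print(manip.read_state(),manip.tip_reach)
E
```

```text
scene {'fovy': 50.63687024586089, 'cx': 313.07550745960026, 'cy': 236.88969158956343, 'k1': -0.038500756962319374, 'origin': array([1453.33925527,   55.92056306, 1586.44685656]), 'attitude': array([-2.63059096, -0.01327759,  1.68348944])}
top {'fovy': 47.20793248877363, 'cx': 321.0658316245009, 'cy': 238.78358447754673, 'k1': 0.05323282171788101, 'origin': array([ 330.26862385,   -3.72212504, 1520.90957889]), 'attitude': array([-2.94933030e+00,  9.24198407e-04, -1.58325975e+00])}
{'clock': 0.1, 'joints': array([ 1.09541782e+00,  3.00412433e-01,  1.52148303e+00, -4.98093404e-05,
        1.32067810e+00, -6.66031048e-02]), 'qd': array([ 9.16886912e-04, -2.72375672e-03, -1.58424995e-04, -3.63548563e-05,
        2.72482368e-03, -5.68613281e-04]), 'effort': array([ 2.58315478e-03, -5.32648551e+01, -3.53277934e+01,  7.10381521e-02,
        2.35414901e-02, -7.77855485e-05]), 'eef_pos': array([218.54016195, 504.49759602, 218.95997587]), 'eef_rot': array([-3.14061070e+00, -1.71432535e-05,  2.73282960e+00]), 'wrist_force': array([0.89832845, 0.5899498 , 0.00497692]), 'moment': array([ 0.02316754,  0.00744655, -0.00341595]), 'finger_force': 0.0, 'finger_gap': 93.7831917359604} 14.0
```

View pics/top0.png

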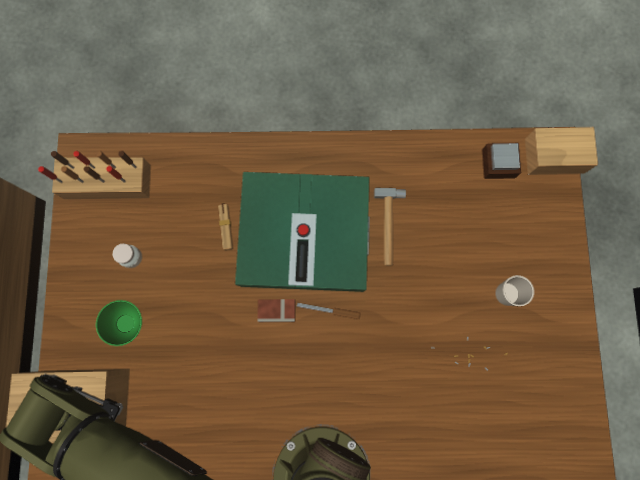

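View pics/scene0.png

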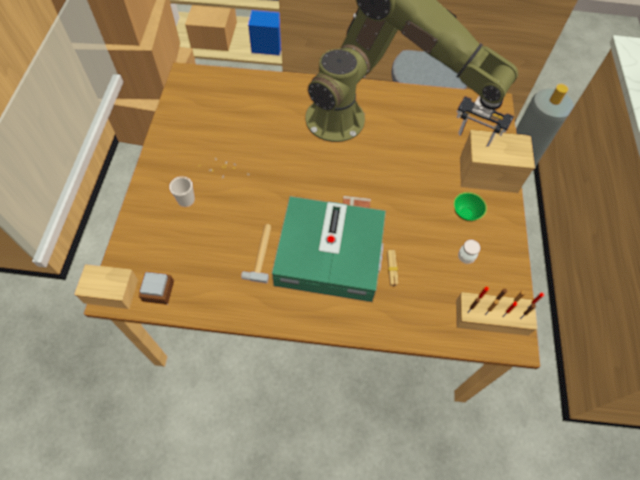

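The top view shows the box centred near (303,232), with the red button at (303,230) and the bar slot around (302,262). The file and block lie in front of it at row 310. The scene view shows the button at (331,240) and the bar at (335,218).

```bash
cat > h.py <<'E'
import numpy as np,cv2
from cell import manip
from scipy.spatial.transform import Rotation as Ro
def ray(n,uv):
    p=manip.camera_params(n); f=240/np.tan(np.radians(p['fovy']/2))
    d=(np.asarray(uv,float)-[p['cx'],p['cy']])/f
    r=np.hypot(*d); s=r
    for _ in range(20): s=r/(1+p['k1']*s*s)
    d=d*(s/r if r>0 else 1)
    v=Ro.from_euler('xyz',p['attitude']).as_matrix()@np.r_[d,1]
    return np.array(p['origin']),v/np.linalg.norm(v)
def plane(n,uv,z):
    o,v=ray(n,uv); return o+v*(z-o[2])/v[2]
def tri(a,b):
    (o1,v1),(o2,v2)=ray("top",a),ray("scene",b)
    t=np.linalg.lstsq(np.c_[v1,-v2],o2-o1,rcond=None)[0]
    p,q=o1+v1*t[0],o2+v2*t[1]; return (p+q)/2,np.linalg.norm(p-q)
def blob(mask,roi):
    m=np.zeros(mask.shape,np.uint8); x0,y0,x1,y1=roi; m[y0:y1,x0:x1]=mask[y0:y1,x0:x1]
    c=max(cv2.findContours(m,0,2)[0],key=cv2.contourArea)
    M=cv2.moments(c); return np.array([M['m10'],M['m01']])/M['m00'],cv2.minAreaRect(c),c
E
python3 - <<'E'
from h import *
res={}
for n,rb,rg in(("top",(285,205,325,290),(225,160,380,300)),("scene",(315,200,350,255),(265,190,395,305))):
    im=cv2.imread(f"pics/{n}0.png").astype(int); B,G,R=im[:,:,0],im[:,:,1],im[:,:,2]
    red=((R>110)&(R>2*G)).astype(np.uint8)
    plate=((im.min(2)>110)).astype(np.uint8)
    dark=((im.max(2)<60)).astype(np.uint8)
    b,pl,d=blob(red,rb),blob(plate,rb),blob(dark,rb)
    res[n]=(b[0],d[0])
    print(n,"btn",b[0],b[1],plane(n,b[0],117)); print("bar",d[0],d[1],plane(n,d[0],97)); print("plate",pl[1])
    c=np.array([plane(n,q,105)[:2] for q in cv2.boxPoints(pl[1])]); print("plate corners",c.round(1).tolist())
    grn=((G>1.4*R)&(G>B)&(G>30)).astype(np.uint8)|plate|red|dark
    g=blob(grn,rg); k=cv2.approxPolyDP(g[2],6,True)[:,0]
    for q in k: print(q,plane(n,q,105)[:2].round(1))
for i in(0,1): print(tri(res["top"][i],res["scene"][i]))
E
```

```text
top btn [302.78767123 229.25799087] ((303.0, 229.5), (9.0, 10.0), 90.0) [629.51599829  41.60672304 117.        ]
bar [301.46541722 260.22132976] ((301.41546630859375, 260.35980224609375), (10.216723442077637, 41.184749603271484), 2.6025619506835938) [550.86291142  46.2208323   97.        ]
plate ((301.9979248046875, 249.04534912109375), (25.15584373474121, 71.83492279052734), 2.602562189102173)
plate corners [[487.1, 81.6], [677.6, 72.8], [673.7, 6.2], [483.3, 16.7]]
[244 173] [788.4 198.8]
[238 285] [487.1 210. ]
[364 290] [ 470.  -114.8]
[367 177] [ 773.1 -131.1]
scene btn [330.51612903 238.75806452] ((330.5000305175781, 239.00003051757812), (6.363960266113281, 6.363960266113281), 45.0) [632.54325126  40.87533759 117.        ]
bar [nan nan] ((330.0, 230.0), (2.0, 0.0), -90.0) [nan nan nan]
plate ((332.3648986816406, 227.310791015625), (21.86506462097168, 51.128082275390625), 9.462322235107422)
plate corners [[676.0, 2.0], [474.8, 9.6], [480.6, 85.7], [680.8, 73.9]]
[384 212] [498.4 214.2]
[352 207] [491.4 102.7]
[367 198] [447.7 152.2]
[344 196] [449.1  71.4]
[348 206] [489.   88.6
[... 240 characters left out ...]
o DLASCL parameter number  4 had an illegal value
 ** On entry to DLASCL parameter number  4 had an illegal value
 ** On entry to DLASCL parameter number  4 had an illegal value
 ** On entry to DLASCL parameter number  5 had an illegal value
 ** On entry to DLASCL parameter number  4 had an illegal valueh.py:21: RuntimeWarning: invalid value encountered in divide
  M=cv2.moments(c); return np.array([M['m10'],M['m01']])/M['m00'],cv2.minAreaRect(c),c
Traceback (most recent call last):
  File "h.py", line 16, in tri
    t=np.linalg.lstsq(np.c_[v1,-v2],o2-o1,rcond=None)[0]
      ~~~~~~~~~~~~~~~^^^^^^^^^^^^^^^^^^^^^^^^^^^^^^^^
numpy.linalg.LinAlgError: SVD did not converge in Linear Least Squares
```

The button triangulates to (630, 41, 113), with a ray gap of 0.9 mm. The bar is at (551, 46), 80 mm in front of it as specified, and the box yaw is about -0.05 rad. I'll move above the button with the fingers closed, taking the half-turn that leaves joint 6 room to turn counterclockwise.

```bash
cat >> h.py <<'E'
def to(p,yaw):
    s=manip.read_state(); R=Ro.from_euler('xyz',s['eef_rot'])
    D=Ro.from_euler('xyz',[np.pi,0,yaw]); d=R.inv().apply(np.array(p)-s['eef_pos'])/10
    print("shift cm",d.round(2),"turn",((R.inv()*D).as_rotvec(degrees=True)/5).round(2),"F",s['wrist_force'].round(2),"M",s['moment'].round(3),"pos",s['eef_pos'].round(1),"q6",s['joints'][5].round(2))
E
python3 -m creep '[[-1,[-56.2,-26.1,0],16],[-1,[-56.2,-26.1,0],16],[-1,[-56.2,-26.1,0],16],[-1,[-56.2,-26.1,0],16],[-1,[-56.2,-26.1,0],16],[-1,[-56.2,-26.1,0],16],[-1,[-56.2,-26.1,0],16],[-1,[-56.2,-26.1,0],16],[-1,[-56.2,-26.1,0],16],[-1,[-56.2,-26.1,0],16],[-1,[-56.2,-26.1,0],16],[-1,[-56.2,-26.1,0],16]]' 10
python3 -c "
from h import *
to([630.4,41.3,142],-0.05)"
```

```text
clock: 1.3
eef_pos: [618.5, 54.6, 219.1]
eef_rot: [-3.141, 0.0, 1.336]
wrist_force: [0.8, 0.6, -0.2]
finger_gap: 2.0
finger_force: 0.0
shift cm [-1.02  1.47  7.71] turn [-0.    0.   15.89] F [ 0.84  0.55 -0.18] M [-0.063  0.026 -0.037] pos [618.5  54.6 219.1] q6 0.26
```

```bash
python3 -m creep '[[-1,[-1.02,1.47,0],16],[-1,[-1.02,1.47,1],16],[-1,[-1.02,1.47,2],16],[-1,[-1.02,1.47,3],16],[-1,[-1.02,1.47,4],16],[-1,[-1.02,1.47,5],16],[-1,[-1.02,1.47,6],16],[-1,[-1.02,1.47,7],16],[-1,[-1.02,1.47,7.5],16],[-1,[-1.02,1.47,7.5],16],[-1,[-1.02,1.47,7.5],16],[-1,[-1.02,1.47,7.5],16]]'
python3 -c "
from h import *
to([630.4,41.3,142],-0.05)"
```

```text
clock: 2.5
eef_pos: [629.4, 43.1, 144.3]
eef_rot: [3.142, 0.0, -0.058]
wrist_force: [0.4, 1.0, 0.8]
finger_gap: 0.7
finger_force: 0.0
shift cm [0.11 0.18 0.23] turn [ 0.    0.   -0.09] F [0.43 0.97 0.76] M [0.026 0.175 0.014] pos [629.4  43.1 144.3] q6 1.64
```

```bash
cat > g.py <<'E'
import sys
from cell import manip
s=manip.read_state(); f=s['wrist_force']; print("z",s['eef_pos'][2].round(2),"F",f.round(2))
sys.exit(f[2]>float(sys.argv[1]))
E
python3 -m creep '[[-1,[0.1,0.17,0.2],0],[-1,[0.1,0.17,0.4],0],[-1,[0.1,0.17,0.6],0],[-1,[0.1,0.17,0.8],0],[-1,[0.1,0.17,0.8],0],[-1,[0.1,0.17,0.8],0]]'
C="python3 -m creep"; G="python3 g.py 2.2"
python3 g.py 2.2 && python3 -m creep '[[-1,[0,0,0.05],0],[-1,[0,0,0.1],0]]' >/dev/null && python3 g.py 2.2 && python3 -m creep '[[-1,[0,0,0.05],0],[-1,[0,0,0.1],0]]' >/dev/null && python3 g.py 2.2 && python3 -m creep '[[-1,[0,0,0.05],0],[-1,[0,0,0.1],0]]' >/dev/null && python3 g.py 2.2
```

```text
clock: 3.1
eef_pos: [630.3, 41.4, 136.4]
eef_rot: [3.142, 0.0, -0.06]
wrist_force: [-0.2, -0.0, 0.1]
finger_gap: 0.7
finger_force: 0.0
z 136.43 F [-0.18 -0.02  0.15]False
```

```bash
sed -i 's/sys.exit(/sys.exit(int(/; s/argv\[1\]))/argv[1])))/' g.py
python3 g.py 2 && python3 -m creep '[[-1,[0,0,0.05],0],[-1,[0,0,0.1],0]]' >/dev/null && python3 g.py 2 && python3 -m creep '[[-1,[0,0,0.05],0],[-1,[0,0,0.1],0]]' >/dev/null && python3 g.py 2 && python3 -m creep '[[-1,[0,0,0.05],0],[-1,[0,0,0.1],0]]' >/dev/null && python3 g.py 2 && python3 -m creep '[[-1,[0,0,0.05],0],[-1,[0,0,0.1],0]]' >/dev/null && python3 g.py 2 && python3 -m creep '[[-1,[0,0,0.05],0],[-1,[0,0,0.1],0]]' >/dev/null && python3 g.py 2 && python3 -m creep '[[-1,[0,0,0.05],0],[-1,[0,0,0.1],0]]' >/dev/null && python3 g.py 2 && python3 -m creep '[[-1,[0,0,0.05],0],[-1,[0,0,0.1],0]]' >/dev/null && python3 g.py 2
```

```text
z 136.43 F [-0.18 -0.02  0.15]
z 135.49 F [ 0.38 -0.24  0.38]
z 134.43 F [ 0.55  0.14 -1.06]
z 133.43 F [0.18 0.49 0.88]
z 132.4 F [0.2  0.33 0.36]
z 131.37 F [ 0.2  -0.47  0.36]
z 130.91 F [-2.16  0.88  6.36]
```

```bash
python3 -m creep '[[-1,[0,0,0],0],[-1,[0,0,0],0]]' >/dev/null; python3 g.py 5 && python3 -m creep '[[-1,[0,0,0.05],0],[-1,[0,0,0.05],0]]' >/dev/null ; python3 g.py 8
```

```text
z 130.89 F [-2.51  0.43  5.15]
z 130.89 F [-2.51  0.43  5.15]
```

```bash
python3 -m creep '[[-1,[0,0,0.05],0],[-1,[0,0,0.05],0]]' >/dev/null ; python3 g.py 8 && python3 -m creep '[[-1,[0,0,0.05],0],[-1,[0,0,0.05],0]]' >/dev/null ; python3 g.py 8
```

```text
z 130.4 F [-2.49 -0.05  5.78]
z 129.85 F [-1.42  0.99  5.1 ]
```

```bash
python3 -m creep '[[-1,[0,0,0.05],0],[-1,[0,0,0.1],0]]' >/dev/null ; python3 g.py 8.5 && python3 -m creep '[[-1,[0,0,0.05],0],[-1,[0,0,0.1],0]]' >/dev/null ; python3 g.py 8.5 && python3 -m creep '[[-1,[0,0,0.05],0],[-1,[0,0,0.1],0]]' >/dev/null; python3 g.py 8.5 && python3 -m creep '[[-1,[0,0,0.05],0],[-1,[0,0,0.05],0]]' >/dev/null; python3 g.py 8.5
python3 - <<'E'
from h import *
cv2.imwrite("pics/s1.png",cv2.resize(manip.camera("scene")[180:300,270:390,::-1],None,fx=4,fy=4))
E
```

```text
z 128.99 F [-2.9  -0.13  5.71]
z 127.86 F [-2.24  0.1   4.87]
z 126.33 F [-0.67 -0.64 -0.23]
z 126.01 F [-2.04  0.53  4.  ]
```

View pics/s1.png

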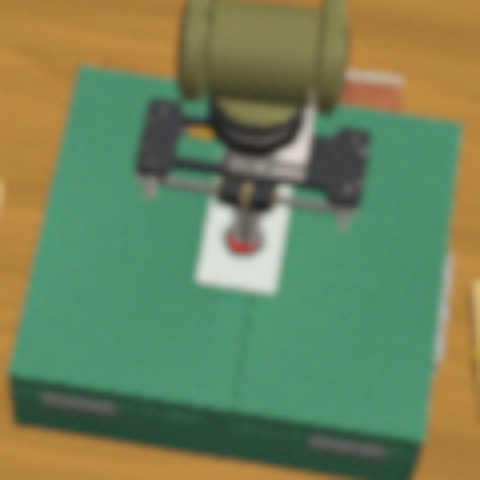

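The picture shows the closed fingers centred on the red button, with the handle hidden behind the gripper. The force dip at z=126.3 suggests the handle has been released. I'll lift clear and look.

```bash
python3 -m creep '[[-1,[0,0,-2],0],[-1,[0,0,-5],0],[-1,[0,0,-9],0],[-1,[6,0,-13],0],[0.2,[8,0,-14],0],[0.2,[8,0,-14],0],[0.2,[8,0,-14],0],[0.2,[8,0,-14],0]]'
python3 - <<'E'
from h import *
a=cv2.resize(manip.camera("scene")[170:280,280:390,::-1],(400,400),interpolation=2)
b=cv2.resize(manip.camera("top")[190:300,250:360,::-1],(400,400),interpolation=2)
cv2.imwrite("pics/s2.png",np.hstack([a,b]))
E
```

```text
clock: 6.55
eef_pos: [709.3, 36.7, 264.5]
eef_rot: [3.141, 0.002, -0.06]
wrist_force: [-0.1, 0.6, 0.3]
finger_gap: 29.2
finger_force: 0.0
```

View pics/s2.png

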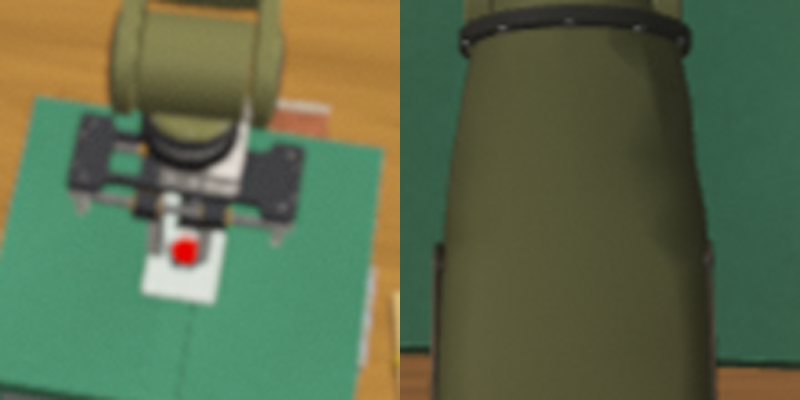

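The arm hides the handle in both views, although the button is visible at crop position (185,250). I'll move aside to look.

```bash
python3 -m creep '[[0.2,[-16,20,0],0],[0.2,[-16,20,0],0],[0.2,[-16,20,0],0],[0.2,[-16,20,0],0],[0.2,[-16,20,0],0],[0.2,[-16,20,0],0],[0.2,[-16,20,0],0],[0.2,[-16,20,0],0]]'
python3 - <<'E'
from h import *
for n in("scene","top"): cv2.imwrite(f"pics/{n}3.png",manip.camera(n)[:,:,::-1])
a=cv2.resize(cv2.imread("pics/scene3.png")[170:280,280:390],(400,400),interpolation=2)
b=cv2.resize(cv2.imread("pics/top3.png")[190:300,250:360],(400,400),interpolation=2)
cv2.imwrite("pics/s3.png",np.hstack([a,b]))
to([550.6,45.7,142],-0.05)
E
```

```text
clock: 7.45
eef_pos: [538.8, -152.7, 266.0]
eef_rot: [-3.141, -0.0, -0.059]
wrist_force: [-0.2, 0.8, 0.2]
finger_gap: 56.6
finger_force: 0.0
shift cm [ -0.   -19.84  12.37] turn [-0.    0.   -0.09] F [-0.15 -0.07 -0.27] M [ 0.005  0.151 -0.036] pos [ 539.1 -152.4  265.6] q6 1.29
```

View pics/s3.png

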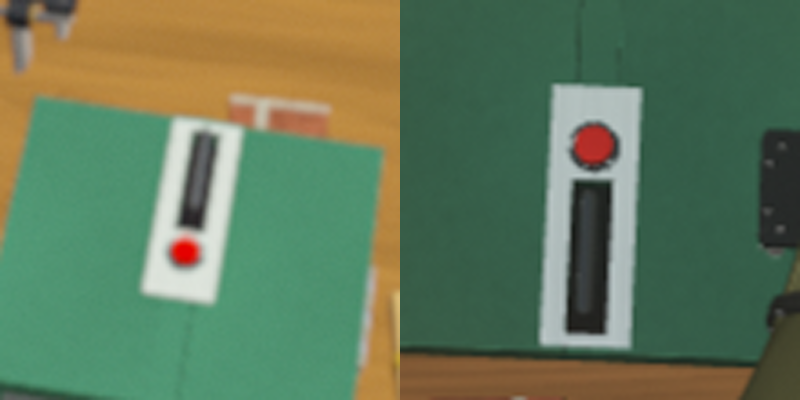

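The crops show the dark bar still apparently within its slot, at crop (587,252) in the top view. I'll compare numerically with the first picture.

Run:
```python
import cv2,numpy as np
a,b=[cv2.imread(f"pics/top{i}.png")[190:300,280:325].astype(int).mean(2) for i in(0,3)]
print("top diff max",np.abs(a-b).max())
for y in range(46,94,2): print(y+190,a[y,18:26].astype(int),b[y,18:26].astype(int))
```

```text
top diff max 69.00000000000001
236 [171 146 109  70  57  57  57  80] [177 151 120  84  58  63  64  99]
238 [178 177 179 179 175 167 171 177] [185 184 185 186 180 173 177 184]
240 [37 37 38 40 40 44 47 47] [38 39 41 43 42 45 49 49]
242 [32 32 33 33 33 33 33 33] [34 32 43 53 47 40 34 34]
244 [32 34 35 42 46 40 34 31] [34 41 56 61 59 51 40 35]
246 [33 33 47 59 57 53 45 36] [34 49 63 61 58 51 39 35]
248 [33 36 50 58 57 53 43 34] [34 46 60 62 58 49 38 34]
250 [33 39 52 59 57 51 42 35] [34 46 61 61 57 49 38 33]
252 [33 39 53 58 57 50 40 34] [34 47 62 61 56 48 38 34]
254 [32 41 53 59 57 50 38 33] [35 48 60 61 57 47 37 33]
256 [33 49 64 59 57 49 38 33] [36 50 61 60 57 47 37 33]
258 [33 45 59 58 56 48 36 32] [38 51 60 59 55 46 38 33]
260 [32 45 58 59 55 47 36 32] [40 54 61 60 55 45 38 33]
262 [34 44 58 58 55 45 35 31] [41 55 62 59 53 42 35 34]
264 [33 47 58 59 55 45 36 33] [41 55 61 59 52 41 35 34]
266 [33 46 58 58 53 44 36 32] [49 63 61 58 51 40 34 33]
268 [36 49 59 59 53 42 34 33] [47 61 62 58 50 38 33 33]
270 [37 49 58 58 51 41 34 32] [44 61 60 57 48 38 32 33]
272 [39 53 59 57 51 40 33 32] [48 60 60 57 47 37 33 33]
274 [40 53 59 57 50 39 33 32] [47 60 61 56 47 36 33 33]
276 [37 50 58 55 48 37 31 33] [35 39 41 38 34 34 34 33]
278 [32 34 34 34 33 32 32 34] [34 33 34 34 33 34 34 34]
280 [32 33 32 33 32 31 34 33] [33 33 34 33 34 34 35 34]
282 [159 158 159 156 153 152 152 153] [164 165 165 163 158 158 158 158]
```

The bar's image has moved up 1.9 px (rows 244–277 to 242–275), which matches a 30 mm rise (1.85 px expected), so the handle is up. Next I'll go over it with the fingers open and then down.

```bash
python3 -m creep '[[0.2,[0,-19.84,0],0],[0.2,[0,-19.84,0],0],[0.2,[0,-19.84,0],0],[0.2,[0,-19.84,0],0],[0.2,[0,-19.84,5],0],[0.2,[0,-19.84,8],0],[0.2,[0,-19.84,10],0],[0.2,[0,-19.84,10],0]]'
python3 -c "
from h import *
print(plane('top',(300.9,258.7),127))
to([550.6,45.7,127],-0.05)"
```

```text
clock: 8.35
eef_pos: [549.3, 45.7, 163.0]
eef_rot: [3.141, 0.005, -0.058]
wrist_force: [-0.2, -0.2, 0.5]
finger_gap: 56.6
finger_force: 0.0
[550.18200829  46.59811345 127.        ]
shift cm [ 0.15 -0.01  3.6 ] turn [ 0.    0.06 -0.09] F [-0.23 -0.22  0.46] M [0.02  0.095 0.044] pos [549.3  45.7 163. ] q6 1.65
```

```bash
python3 -m creep '[[0.2,[0.1,0,1],0],[0.2,[0.1,0,2],0],[0.2,[0.1,0,3],0],[0.2,[0.1,0,3.7],0],[0.2,[0.1,0,3.7],0]]'; python3 g.py 4 && python3 -m creep '[[-0.6,[0,0,0],0],[-0.6,[0,0,0],0],[-1,[0,0,0],0],[-1,[0,0,0],0],[-1,[0,0,0],0],[-1,[0,0,0],0],[-1,[0,0,0],0]]' 12
python3 -c "
from h import *
to([550.6,45.7,127],-0.05)"
```

```text
clock: 8.85
eef_pos: [551.0, 44.4, 128.0]
eef_rot: [3.141, 0.001, -0.06]
wrist_force: [0.6, -0.7, 0.6]
finger_gap: 56.6
finger_force: 0.0
z 127.98 F [ 0.55 -0.68  0.63]
clock: 9.55
eef_pos: [551.4, 44.3, 129.0]
eef_rot: [3.141, -0.0, -0.06]
wrist_force: [0.9, -2.0, 0.7]
finger_gap: 13.8
finger_force: 12.0
shift cm [-0.09 -0.13  0.2 ] turn [ 0.   -0.   -0.11] F [ 0.94 -1.96  0.75] M [-0.25   0.195  0.059] pos [551.4  44.3 129. ] q6 1.64
```

```bash
python3 -m creep '[[-1,[-0.07,-0.02,0],-1],[-1,[-0.07,-0.02,0],-2],[-1,[-0.07,-0.02,0],-3],[-1,[-0.07,-0.02,0],-4],[-1,[-0.07,-0.02,0],-4]]'
python3 -c "
from h import *
to([550.6,45.7,127],1.0)"
```

```text
clock: 10.05
eef_pos: [551.0, 44.9, 129.1]
eef_rot: [3.142, -0.001, 0.291]
wrist_force: [2.4, 0.8, -0.5]
finger_gap: 13.6
finger_force: 12.0
shift cm [-0.02 -0.09  0.21] turn [ 0.   -0.01 -8.13] F [ 2.4   0.82 -0.49] M [ 0.218 -0.47  -0.091] pos [551.   44.9 129.1] q6 1.29
```

```bash
python3 -m creep '[[-1,[0,0,0],-1],[-1,[0,0,0],-2],[-1,[0,0,0],-3],[-1,[0,0,0],-4],[-1,[0,0,0],-5],[-1,[0,0,0],-6],[-1,[0,0,0],-7],[-1,[0,0,0],-7]]'
cat > m.py <<'E'
import sys
from cell import manip
s=manip.read_state(); f=s['wrist_force']; m=s['moment']; print("yaw",s['eef_rot'][2].round(3),"M",m.round(3),"F",f.round(1),"q6",s['joints'][5].round(3))
sys.exit(int(abs(m[2])>float(sys.argv[1])))
E
python3 m.py 0.3
```

```text
clock: 10.85
eef_pos: [550.6, 45.5, 129.1]
eef_rot: [-3.141, -0.001, 0.901]
wrist_force: [-0.5, 5.7, 1.6]
finger_gap: 13.4
finger_force: 12.0
yaw 0.901 M [ 1.033  0.123 -0.099] F [-0.5  5.7  1.6] q6 0.685
```

```bash
python3 -m creep '[[-1,[0.04,-0.03,0],-0.5],[-1,[0.04,-0.03,0],-0.5]]' >/dev/null; python3 m.py 0.3 && python3 -m creep '[[-1,[0,0,0],-0.5],[-1,[0,0,0],-0.5]]' >/dev/null; python3 m.py 0.3 && python3 -m creep '[[-1,[0,0,0],-0.5],[-1,[0,0,0],-0.5]]' >/dev/null; python3 m.py 0.3 && python3 -m creep '[[-1,[0,0,0],-0.5],[-1,[0,0,0],-0.5]]' >/dev/null; python3 m.py 0.3 && python3 -m creep '[[-1,[0,0,0],-0.5],[-1,[0,0,0],-0.5]]' >/dev/null; python3 m.py 0.3
```

```text
yaw 0.942 M [ 0.752  0.151 -0.074] F [-0.8  4.5  1.4] q6 0.644
yaw 0.986 M [ 0.891  0.347 -0.079] F [-0.2  4.9  1.4] q6 0.601
yaw 1.029 M [ 0.967  0.397 -0.07 ] F [-1.9  6.   1.5] q6 0.557
yaw 1.073 M [ 1.016  0.437 -0.165] F [-1.6  5.2  2.7] q6 0.514
yaw 1.116 M [ 0.809  0.57  -0.27 ] F [-2.1  4.8  2. ] q6 0.47
```

```bash
python3 -m creep '[[-1,[0,0,0],0],[-1,[0,0,0],0]]'; python3 m.py 0.4 && python3 -m creep '[[-1,[0,0,0],-0.25],[-1,[0,0,0],-0.25]]'|grep -A1 gap; python3 m.py 0.4 && python3 -m creep '[[-1,[0,0,0],-0.25],[-1,[0,0,0],-0.25]]'|grep -A1 gap; python3 m.py 0.4
```

```text
clock: 12.05
eef_pos: [550.5, 45.5, 129.0]
eef_rot: [-3.141, -0.0, 1.115]
wrist_force: [-2.9, 5.1, 1.7]
finger_gap: 13.5
finger_force: 12.6
yaw 1.115 M [ 0.802  0.494 -0.208] F [-2.9  5.1  1.7] q6 0.471
finger_gap: 14.1
finger_force: 12.7
yaw 1.138 M [ 0.946  0.434 -0.274] F [-1.3  5.7  2.3] q6 0.449
finger_gap: 14.4
finger_force: 13.3
yaw 1.159 M [ 0.988  0.423 -0.377] F [-1.2  5.6  2.3] q6 0.427
```

The moment is rising and the gap is growing, so the stop is met at about yaw 1.1 (handle about 1.15 rad), with about 8 N on the keeper. I'll back off slightly, firm up the grip, and recentre.

```bash
python3 -m creep '[[-1,[0.04,0,0],0.4],[-1,[0.04,0,0],0.4]]' >/dev/null; python3 m.py 0.4; python3 -m creep '[[-1,[0,0,0],0],[-1,[0,0,0],0],[-1,[0,0,0],0]]' 30; python3 m.py 0.6
python3 -c "
from h import *
a=0.334;R=Ro.from_euler('y',a).as_matrix()
import math
for a in(0.05,0.1,0.15,0.2,0.25,0.3,0.334,0.36):
  # box frame: hinge at 0, bar at (-235,52)
  x=-235*math.cos(a)+52*math.sin(a); z=235*math.sin(a)+52*math.cos(a)
  s=manip.read_state(); dx=x+235; dz=z-52
  w=np.array([dx*math.cos(-.05),dx*math.sin(-.05),dz]); print(a,w.round(1),(Ro.from_euler('xyz',s['eef_rot']).inv().apply(w)/10).round(2))
"
```

```text
yaw 1.124 M [ 0.628  0.706 -0.256] F [-2.7  2.9  3.3] q6 0.463
clock: 12.95
eef_pos: [550.6, 45.7, 128.9]
eef_rot: [-3.141, -0.0, 1.126]
wrist_force: [-3.7, 3.6, 1.9]
finger_gap: 13.6
finger_force: 30.5
yaw 1.126 M [ 0.771  0.685 -0.409] F [-3.7  3.6  1.9] q6 0.461
0.05 [ 2.9 -0.1 11.7] [ 0.11  0.27 -1.17]
0.1 [ 6.4 -0.3 23.2] [ 0.24  0.59 -2.32]
0.15 [10.4 -0.5 34.5] [ 0.4   0.96 -3.45]
0.2 [15.  -0.8 45.7] [ 0.58  1.38 -4.57]
0.25 [20.1 -1.  56.5] [ 0.78  1.86 -5.65]
0.3 [25.8 -1.3 67.1] [ 0.99  2.38 -6.71]
0.334 [30.  -1.5 74.2] [ 1.16  2.77 -7.42]
0.36 [33.3 -1.7 79.5] [ 1.28  3.08 -7.95]
```

```bash
cat > l.py <<'E'
import sys
from cell import manip
s=manip.read_state(); f=s['wrist_force']; print("pos",s['eef_pos'].round(1),"yaw",s['eef_rot'][2].round(3),"M",s['moment'].round(2),"F",f.round(1),"gap",round(s['finger_gap'],1))
sys.exit(int(abs(f[2])>float(sys.argv[1])))
E
python3 -m creep '[[-1,[0,0,0],0.2],[-1,[0,0,0],0.2]]' >/dev/null; python3 l.py 22 && python3 -m creep '[[-1,[0,0.02,-0.08],0],[-1,[0.01,0.03,-0.12],0],[-1,[0.01,0.03,-0.12],0]]' >/dev/null; python3 l.py 22 && python3 -m creep '[[-1,[0,0.02,-0.08],0],[-1,[0.01,0.03,-0.12],0],[-1,[0.01,0.03,-0.12],0]]' >/dev/null; python3 l.py 22
```

```text
pos [550.6  45.8 128.9] yaw 1.108 M [ 0.72  0.74 -0.36] F [-3.1  3.9  2.5] gap 13.0
pos [550.5  45.7 129.2] yaw 1.109 M [ 0.84  0.58 -0.31] F [-2.9  4.3 -8.1] gap 13.1
pos [550.6  45.6 130. ] yaw 1.109 M [ 0.9   0.58 -0.3 ] F [ -2.1   5.7 -16.2] gap 13.1
```

```bash
python3 -m creep '[[-1,[0,0.02,-0.05],0],[-1,[0.01,0.03,-0.1],0],[-1,[0.01,0.03,-0.1],0]]' >/dev/null; python3 l.py 23 && python3 -m creep '[[-1,[0,0.02,-0.05],0],[-1,[0.01,0.03,-0.1],0],[-1,[0.01,0.03,-0.1],0]]' >/dev/null; python3 l.py 23  && python3 -m creep '[[-1,[0,0.02,-0.05],0],[-1,[0.01,0.03,-0.1],0],[-1,[0.01,0.03,-0.1],0]]' >/dev/null; python3 l.py 23
```

```text
pos [550.9  45.6 131.3] yaw 1.11 M [ 0.91  0.87 -0.32] F [ -3.4   5.1 -14.7] gap 13.2
pos [551.1  45.6 132.3] yaw 1.11 M [ 0.97  0.98 -0.31] F [ -4.1   5.8 -13.4] gap 13.5
pos [551.4  45.6 133.2] yaw 1.11 M [ 1.02  1.16 -0.3 ] F [ -4.6   5.6 -13.8] gap 13.1
```

The lid is moving with a steady 14 N or so. I'll carry on along the arc.

```bash
python3 -m creep '[[-1,[0.02,0.05,-0.25],0],[-1,[0.04,0.1,-0.5],0],[-1,[0.06,0.15,-0.75],0],[-1,[0.1,0.23,-1.05],0],[-1,[0.13,0.31,-1.35],0],[-1,[0.16,0.38,-1.65],0],[-1,[0.19,0.46,-1.9],0],[-1,[0.23,0.55,-2.2],0],[-1,[0.27,0.64,-2.5],0],[-1,[0.31,0.73,-2.75],0],[-1,[0.35,0.82,-3],0],[-1,[0.35,0.82,-3],0]]' >/dev/null; python3 l.py 23
```

```text
pos [559.9  44.9 163.4] yaw 1.11 M [ 0.81  2.3  -0.16] F [-9.6  4.2 -9.3] gap 13.6
```

```bash
python3 -m creep '[[-1,[0.02,0.05,-0.25],0],[-1,[0.06,0.14,-0.55],0],[-1,[0.1,0.24,-0.85],0],[-1,[0.15,0.35,-1.12],0],[-1,[0.2,0.47,-1.4],0],[-1,[0.25,0.59,-1.7],0],[-1,[0.3,0.71,-1.95],0],[-1,[0.35,0.83,-2.2],0],[-1,[0.35,0.83,-2.2],0]]' >/dev/null; python3 l.py 23 && python3 -m creep '[[-1,[0.05,0.13,-0.27],0],[-1,[0.1,0.25,-0.54],0],[-1,[0.16,0.38,-0.8],0],[-1,[0.21,0.51,-1.06],0],[-1,[0.25,0.6,-1.25],0],[-1,[0.3,0.73,-1.5],0],[-1,[0.36,0.86,-1.75],0],[-1,[0.42,1,-2],0],[-1,[0.42,1,-2],0]]' >/dev/null; python3 l.py 23
python3 - <<'E'
from h import *
for n in("scene","top"): cv2.imwrite(f"pics/{n}5.png",manip.camera(n)[:,:,::-1])
a=cv2.resize(cv2.imread("pics/scene5.png")[160:310,260:410],(400,400),interpolation=2)
b=cv2.resize(cv2.imread("pics/top5.png")[150:310,220:380],(400,400),interpolation=2)
cv2.imwrite("pics/s5.png",np.hstack([a,b]))
E
```

```text
pos [568.8  44.3 185.4] yaw 1.11 M [ 0.78  2.63 -0.12] F [-11.6   4.1  -8.6] gap 14.1
pos [579.3  43.6 205.6] yaw 1.11 M [ 0.66  3.3  -0.03] F [-14.9   3.9  -4.6] gap 14.7
```

View pics/s5.png

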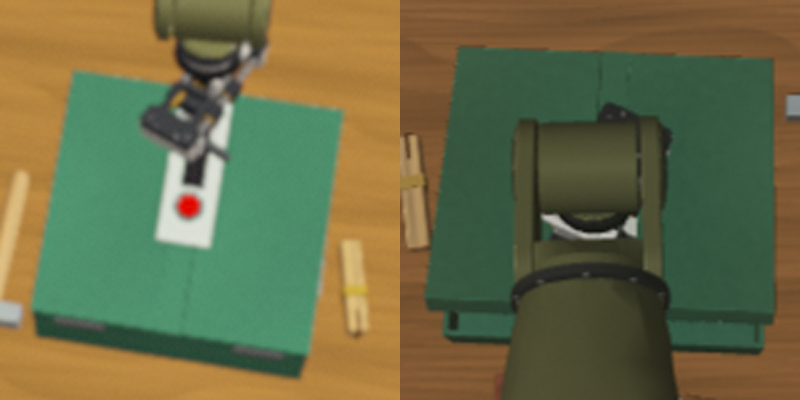

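The pictures show the lid raised, with its front edge ahead of the box front, the gripper still on the bar, and the bystanders unmoved. I'll check the lid angle from the button, relax the side force, then open narrowly and lift off.

```bash
cat > ang.py <<'E'
from h import *
import sys,math
from scipy.optimize import minimize_scalar
im=cv2.imread(sys.argv[1]).astype(int); B,G,R=im[:,:,0],im[:,:,1],im[:,:,2]
b=blob(((R>110)&(R>2*G)).astype(np.uint8),(315,200,350,260))[0]
o,v=ray("scene",b); c,s=math.cos(-.05),math.sin(-.05); H=np.array([630.4+155*c,41.3+155*s])
def e(a):
    x=-155*math.cos(a)+42*math.sin(a); P=np.r_[H+[x*c,x*s],75+155*math.sin(a)+42*math.cos(a)]
    return np.linalg.norm(np.cross(P-o,v))
r=minimize_scalar(e,bounds=(-.1,.8),method='bounded'); print(b,"lid",r.x,"miss",r.fun)
E
python3 ang.py pics/scene0.png; python3 ang.py pics/scene5.png
python3 -m creep '[[-1,[-0.03,-0.07,0],0],[-1,[-0.03,-0.07,0],0],[-0.45,[-0.03,-0.07,0],0],[-0.45,[-0.03,-0.07,0],0],[-0.45,[-0.03,-0.07,0],0],[-0.45,[-0.03,-0.07,0],0],[-0.45,[-0.03,-0.07,0],0]]'; python3 l.py 20
```

```text
[330.51612903 238.75806452] lid 0.526267332795596 miss 2.4453714504183464
[330.32067511 236.79324895] lid 0.327236019830547 miss 0.18621679404634284
clock: 18.45
eef_pos: [580.6, 43.5, 206.7]
eef_rot: [3.141, -0.0, 1.11]
wrist_force: [0.9, 0.3, 1.1]
finger_gap: 25.5
finger_force: 0.0
pos [580.6  43.5 206.7] yaw 1.11 M [-0.06  0.05  0.03] F [0.9 0.3 1.1] gap 25.5
```

The fingers are free, with forces near zero. I'll lift straight off and move aside.

```bash
python3 -m creep '[[-0.45,[0,0,-0.5],0],[-0.45,[0,0,-1],0],[-0.45,[0,0,-1.5],0],[-0.45,[0,0,-2.5],0],[-0.45,[0,0,-5],0],[-0.45,[0,0,-8],0],[-0.45,[0,0,-8],0]]'; python3 l.py 5 && python3 -m creep '[[-0.45,[-19,5,0],0],[-0.45,[-19,5,0],0],[-0.45,[-19,5,0],0],[-0.45,[-19,5,0],0],[-0.45,[-19,5,0],0],[-0.45,[-19,5,0],0],[-0.45,[-19,5,0],0],[-0.45,[-19,5,0],0],[-0.45,[-19,5,0],0]]'
python3 - <<'E'
from h import *
for n in("scene","top"): cv2.imwrite(f"pics/{n}6.png",manip.camera(n)[:,:,::-1])
a=cv2.resize(cv2.imread("pics/scene6.png")[160:310,260:410],(400,400),interpolation=2)
b=cv2.resize(cv2.imread("pics/top6.png")[150:330,210:390],(400,400),interpolation=2)
cv2.imwrite("pics/s6.png",np.hstack([a,b]))
c=[]
for n,r in(("top",(270,190,330,290)),("scene",(315,200,350,260))):
    im=cv2.imread(f"pics/{n}6.png").astype(int); B,G,R=im[:,:,0],im[:,:,1],im[:,:,2]
    c.append(blob(((R>110)&(R>2*G)).astype(np.uint8),r)[0])
p,m=tri(*c); print("button",c,p,m,"lid",np.arctan2(p[2]-75,np.hypot(*(p[:2]-[785.2,33.6])))-np.arctan2(42,155))
E
```

```text
clock: 19.15
eef_pos: [581.4, 43.7, 291.2]
eef_rot: [3.136, -0.003, 1.11]
wrist_force: [-0.2, -0.3, -0.5]
finger_gap: 26.0
finger_force: 0.0
pos [581.4  43.7 291.2] yaw 1.11 M [-0.05  0.11 -0.03] F [-0.2 -0.3 -0.5] gap 26.0
clock: 20.05
eef_pos: [540.9, -147.8, 286.4]
eef_rot: [3.142, -0.0, 1.111]
wrist_force: [-0.1, -0.2, -0.5]
finger_gap: 25.8
finger_force: 0.0
button [array([302.55474453, 217.45498783]), array([330.32067511, 236.79324895])] [650.56696784  40.28523325 162.07179496] 0.5357871839747463 lid 0.3089010826981335
```

View pics/s6.png

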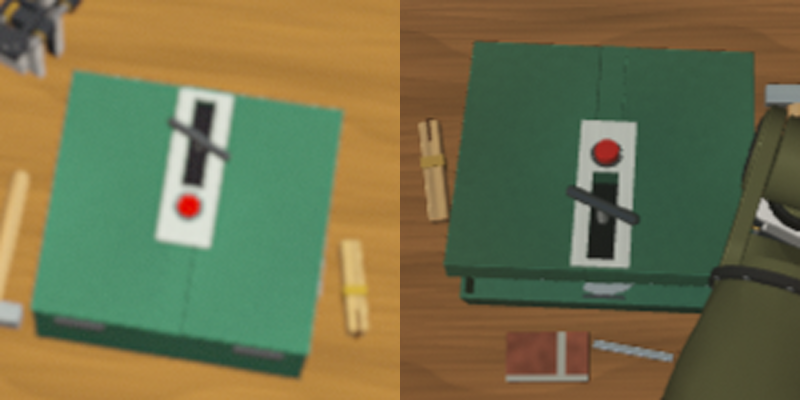

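The lid stands open by itself at about 0.31 to 0.34 rad. The handle is up and turned, with the bar crosswise at crop (602,203). The bystanders haven't moved and the arm is clear, so I'm handing in.

```bash
python3 -c "
from cell import manip
print(manip.sign_off())"
```

```text
the job is handed in; nothing more can be done
None
```

The strongbox is open and handed in (the hand-in returned no verdict): the lid stands up by itself at about 0.31–0.34 rad, the handle is up and turned to its stop without forcing, the arm is clear, and the bystanders I could see near the box are where they were.

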